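# Make up the stitching kit and the edge-finishing kit

### The job

Make up two leatherwork kits in the divided trays, one thing to a compartment, each set down flat and upright in the middle of its compartment (which compartment of the tray does not matter): the two-compartment tray gets the short thread spool and the needle tin, the three-compartment tray gets the sanding block, the smaller screw-cap bottle and the cake of beeswax. The tin and the block lie with their length along the length of their compartment. Never knock the bottle or the spool over, and leave the taller spool and the larger bottle where they stand.

Things in the scene. Friction and masses are not known exactly. Their poses are not given: they have to be found in the camera images.
- tray_two: Wooden tray with two compartments in a row, 112 x 172 x 10 mm (x, y, z of its frame). Compartments 104 mm long (tray x) by 80 mm (tray y); walls and dividers 4 mm thick, tops 10 mm over the bench. Origin: centre of the underside, z up. Fixed; turned up to 6 degrees. Compartment centres at y = -42 and +42 mm, x = 0, floor at z = 4 mm.
- tray_three: Wooden tray with three compartments in a row, 112 x 256 x 10 mm (x, y, z of its frame). Compartments 104 mm long (tray x) by 80 mm (tray y); walls and dividers 4 mm thick, tops 10 mm over the bench. Origin: centre of the underside, z up. Fixed; turned up to 6 degrees. Compartment centres at y = -84, 0 and +84 mm, x = 0, floor at z = 4 mm.
- short_spool (a point): The short spool: tan waxed thread between two pale wooden flanges, standing upright; flanges 40 mm in diameter and 5 mm thick, 36 mm high overall, thread body 37 mm in diameter; a thin loose end, without substance, trails about 30 mm towards its -y. Grasp across the flanges. Point: on the axis at the underside, z up.
- needle_tin: Closed flat needle tin, green lid on a white base, rounded corners: 41 x 75 x 15 mm, length along its y. Origin: centre of the underside, z up. It does not open.
- sanding_block: Cork sanding block wrapped in brown abrasive paper, 49 x 85 x 26 mm, length along its y. Origin: centre of the underside, z up.
- small_bottle: The smaller screw-cap bottle, red with a black cap: round body 32 mm in diameter, 45 mm to the shoulder, 52 mm high over the 21 mm wide cap. Origin: centre of the underside, z up.
- wax_cake: Yellow cake of beeswax with thread grooves on top, 34 x 46 x 20 mm, longer along its y. Origin: centre of the underside, z up.
- tall_spool (a point): The taller spool, not wanted: navy thread between black flanges 36 mm in diameter, 50 mm high, standing upright. The point lies on its axis at its underside, z up. Leave it alone.
- large_bottle: The larger screw-cap bottle, not wanted: dark brown with a black cap, body 42 mm in diameter, 62 mm high. Origin: centre of the underside, z up. Leave it alone.

How it is judged (in metres and radians):
At the end, for the whole second after the job is handed in: Each of the five things stands in a compartment of its own in its tray: centre within 15 mm of the compartment's centre each way, underside on the floor within 3 mm, tilt under 0.12 rad, tin and block lengthwise within 0.26 rad, all released and at rest (x of short_spool in the frame of tray_two between -0.015 and 0.015 m and z of short_spool in the frame of tray_two between 0.001 and 0.007 m and angle between each of short_spool, needle_tin, sanding_block, small_bottle, wax_cake's own z axis and vertical below 0.12 rad and (y of short_spool in the frame of tray_two between -0.057 and -0.027 m or y of short_spool in the frame of tray_two between 0.027 and 0.057 m) and x of needle_tin in the frame of tray_two between -0.015 and 0.015 m and z of needle_tin in the frame of tray_two between 0.001 and 0.007 m and (y of needle_tin in the frame of tray_two between -0.057 and -0.027 m or y of needle_tin in the frame of tray_two between 0.027 and 0.057 m) and x of sanding_block in the frame of tray_three between -0.015 and 0.015 m and z of sanding_block in the frame of tray_three between 0.001 and 0.007 m and (y of sanding_block in the frame of tray_three between -0.099 and -0.069 m or y of sanding_block in the frame of tray_three between -0.015 and 0.015 m or y of sanding_block in the frame of tray_three between 0.069 and 0.099 m) and x of small_bottle in the frame of tray_three between -0.015 and 0.015 m and z of small_bottle in the frame of tray_three between 0.001 and 0.007 m and (y of small_bottle in the frame of tray_three between -0.099 and -0.069 m or y of small_bottle in the frame of tray_three between -0.015 and 0.015 m or y of small_bottle in the frame of tray_three between 0.069 and 0.099 m) and x of wax_cake in the frame of tray_three between -0.015 and 0.015 m and z of wax_cake in the frame of tray_three between 0.001 and 0.007 m and (y of wax_cake in the frame of tray_three between -0.099 and -0.069 m or y of wax_cake in the frame of tray_three between -0.015 and 0.015 m or y of wax_cake in the frame of tray_three between 0.069 and 0.099 m) and angle between the y axis of needle_tin and the x axis of tray_two, either way round below 0.26 rad and angle between the y axis of sanding_block and the x axis of tray_three, either way round below 0.26 rad and linear speed of each of needle_tin, sanding_block, small_bottle, wax_cake below 0.01 m/s); the robot touches nothing.
It fails at once if the taller spool or the larger bottle is moved more than 20 mm (distance of any of tall_spool, large_bottle from where it was at the start of the episode above 0.02 m).
It fails at once if the smaller bottle or the short spool is knocked over (angle between any of short_spool, small_bottle's own z axis and vertical above 0.6 rad).
It also fails if it takes over 120 s, if anything falls off the work surface, if the arm or the gripper's body presses on something with over 40 N, if the wrist force passes 120 N, or if a joint passes its speed limit or range.

### The arm

A 7-joint arm with a two-finger parallel gripper is mounted at the origin on the work surface; the furniture and walls round the work are solid. World frame = base frame: x ahead of the robot, y to its left, z up, the work surface at z = 0. Lengths are in mm, angles in rad, forces in N, time in s.
With the tool pointing down it reaches from about 400 to 875 mm from the base axis. Payload 4.4 kg.
Tool frame: the origin (TCP) lies at the very end of the fingers, on their centre line; the grasp point (between the pads) lies ctrl.grip_point_offset behind it (ctrl.grip_point_offset is the distance from the TCP to the grasp point, in mm); z points along the fingers, y is the line along which they close (so a half turn about z gives the same grasp; the last joint's range is limited). The gripper opens to 85 mm and grips with 20 to 120 N. Pads are 22 mm wide; open, the fingers measure 114 mm over their backs; the gripper's body (76 mm by 85 mm) begins 54 mm behind the grasp point. The pads swing forward as they close: fully open they stand 13 mm farther back than shut.
Start: joints at [1.222, 0.628, 0.038, 1.517, -0.027, 0.996, -0.02], TCP at [181.407, -624.187, 231.313] pointing down, gripper open.
Joint ranges: [-3.06, 3.06], [-0.37, 2.12], [-1.25, 1.32], [0.18, 2.47], [-1.1, 4.24], [0.23, 1.98], [-2.94, 2.94]. Speed limits (rad/s): [2.57, 2.57, 3.14, 3.14, 3.14, 3.14, 3.14].

### API

Orientations are given as [roll, pitch, yaw] about the fixed x, y, z axes, in that order (R = Rz(yaw) Ry(pitch) Rx(roll)).
In Python, from cell import read_state, cams, ctrl, models gives the robot as it stands. The module is installed in compiled form; this text tells all that it offers.
- The arm moves only by the tool nudge_tcp, called after ">>>" by a JSON object that holds its "api" and its "payload". Schema: {"type":"object","properties":{"steps":{"type":"array","items":{"type":"object","properties":{"trans":{"type":"array","items":{"type":"number"},"minItems":3,"maxItems":3},"r":{"type":"array","items":{"type":"number"},"minItems":3,"maxItems":3},"finger_gap":{"type":"number"}},"additionalProperties":false,"required":["finger_gap"]},"minItems":1,"maxItems":12},"only":{"type":"string"},"quiet":{"type":"boolean"},"lines":{"type":"string"}},"required":["steps"],"additionalProperties":false}. steps is a list of rows, 1 to 12 of them, each an object with the fields trans (a list: dx, dy, dz in shares of the most that a row can go, 1 being 50 mm), r (a list: a rotation vector rx, ry, rz in units of 0.1 rad), finger_gap (the finger opening in mm); a field left out counts as zero (the opening has to be given); each row shifts and turns the commanded pose from where the row before left it, along the tool's axes as they then stand; what a row does not reach is not made up. A row lasts 1/10 s, in which the tool goes at most 50 mm and 0.15 rad, less where a joint would pass 70% of its speed; a pose out of reach is approached as far as the arm can. The fingers move at their own pace and stop on an object; the grip force is fixed at half the most. Time passes only in rows, so rows that do not move let the fingers close. The tool returns the time, the measured TCP pose, the force, the opening and the grip force at its end. only (a regular expression) keeps the lines of the reply that match it, lines (a string "A,B") keeps lines A to B, and quiet returns only ok. Input that does not fit is refused with a message, and nothing moves.
- read_state(): the state, without advancing time (a new reading comes with each control period).
- cams.get_image(name): name is "side" or "top"; returns (picture, depth): 384x512x3 uint8, blue, green, red; 384x512 float32, mm along the optical axis (not along the pixel's ray), 0 where there is no reading.
- cams.calibration(name): a dict with "fx", "fy", "cx", "cy" (pixels), "rvec" (rotation vector, rad) and "tvec" (3), from world to camera coordinates, as OpenCV has them. Camera axes: x right, y down, z forward; pixel columns grow to the right and rows downward; lengths in mm; the calibration is good to about 2 mm. A picture is of the moment at which its call begins. calibration takes no time and is no camera call.
- ctrl.finish_job(): hands the job in; it is judged then, once.
Trained networks look in the newest picture that a camera, given by its name, has taken for a name from the list of things; names that differ only in an ending like _2 or _b are one class to them, and where a whole thing is asked for, a point or a joint stands for the part that bears it (a point fixed in the world has none). Each returns a list of dicts, best first, with "confidence" (0 to 1); they miss things now and then, are a little off and sometimes report something else, mostly with a low value. They report only what shows in the picture. A call takes as long as a camera call.
- models.search_frame(thing, camera): "extent" ([left, top, right, bottom] in pixels, round what is visible of it).
- models.mark_of(thing, camera): "position" ([column, row] in pixels: a listed point, or the origin of a listed thing).
The state is a dict: "clock": time; "qpos": joint angles; "qd": joint speeds; "tau": joint torques, N m; "eef_pos": TCP position; "tool_rot": TCP orientation; "force": force on the tool from outside, world axes, zero at the start; "torque": the same for the moment, N m; "width": finger opening in mm; "gripper_force": force on a finger pad.
Only numpy, scipy, OpenCV 4.12 (cv2) and the standard library are available. Lean on these libraries where they do the work, as an engineer would, in place of code of your own. Each camera call takes 0.05 s, during which the arm holds its last target. There are 200 camera calls.

## Working session

There is one attempt and no reset: what is moved stays moved. The work goes in short steps, Python scripts to look and compute and a tool call to move; the robot and the scene stay as the last step left them, time stands still between calls to the robot, and variables do not carry over. Pictures are saved under pics/ and viewed, at most 14 in all, crops included, and the job is handed in when it is done.

```bash
mkdir -p pics; cat > h.py <<'E'
import numpy as np,cv2
from cell import read_state,cams,ctrl,models
T=['tray_two','tray_three','short_spool','needle_tin','sanding_block','small_bottle','wax_cake','tall_spool','large_bottle']
def cal(n):
    c=cams.calibration(n);K=np.array([[c['fx'],0,c['cx']],[0,c['fy'],c['cy']],[0,0,1]]);R=cv2.Rodrigues(np.array(c['rvec'],float))[0];return K,R,np.array(c['tvec'],float).ravel()
def ray(n,p):
    K,R,t=cal(n);d=R.T@np.linalg.inv(K)@np.array([p[0],p[1],1.]);return -R.T@t,d
def atz(n,p,z):
    o,d=ray(n,p);return o+d*(z-o[2])/d[2]
def cloud(n,depth):
    K,R,t=cal(n);v,u=np.mgrid[:384,:512];P=np.linalg.inv(K)@np.stack([u.ravel(),v.ravel(),np.ones(u.size)])*depth.ravel();return (R.T@(P-t[:,None])).T.reshape(384,512,3)
def tri(a,pa,b,pb):
    o1,d1=ray(a,pa);o2,d2=ray(b,pb);A=np.stack([d1,-d2],1);s=np.linalg.lstsq(A,o2-o1,rcond=None)[0];x=o1+s[0]*d1;y=o2+s[1]*d2;return (x+y)/2,np.linalg.norm(x-y)
E
python3 - <<'E'
from h import *
np.set_printoptions(precision=1,suppress=True)
print(ctrl.grip_point_offset,read_state())
for c in ('top','side'):
    im,d=cams.get_image(c);cv2.imwrite(f'pics/{c}0.png',im);np.save(f'{c}0.npy',d)
    K,R,t=cal(c);print(c,-R.T@t,K[0,0],R[2])
    for t in T:
        for k,l in (('F',models.search_frame(t,c)),('M',models.mark_of(t,c))):
            print(t,k,[(round(x['confidence'],2),np.round(x.get('extent',x.get('position')))) for x in l[:2]])
E
```

```text
18.700000000000003 {'clock': 0.0, 'qpos': array([ 1.2,  0.6,  0. ,  1.5, -0. ,  1. , -0. ]), 'qd': array([-0.,  0., -0., -0.,  0.,  0.,  0.]), 'tau': array([ -0. , -56.3,   1.2, -19.3,   0. ,   0. ,   0. ]), 'eef_pos': array([ 181.2, -623.6,  230.4]), 'tool_rot': array([-3.1,  0. ,  0.3]), 'force': array([ 0.3,  0.5, -1. ]), 'torque': array([ 0.,  0., -0.]), 'gripper_force': 0.0, 'width': 85.2723452247737}
top [ 336.5   51.9 1168.3] 434.6196074474504 [ 0.2 -0.  -1. ]
tray_two F [(0.79, array([174., 205., 245., 246.]))]
tray_two M [(0.62, array([208., 230.]))]
tray_three F [(0.62, array([286., 198., 383., 246.]))]
tray_three M [(0.74, array([334., 223.]))]
short_spool F [(0.79, array([283., 165., 294., 178.]))]
short_spool M [(0.76, array([289., 176.]))]
needle_tin F [(0.52, array([372., 164., 389., 174.]))]
needle_tin M [(0.9, array([206., 168.]))]
sanding_block F [(0.97, array([322., 162., 355., 182.]))]
sanding_block M [(0.66, array([337., 173.]))]
small_bottle F []
small_bottle M [(0.69, array([380., 174.]))]
wax_cake F [(0.58, array([241., 163., 261., 180.]))]
wax_cake M [(0.59, 
[... 553 characters left out ...]
ool F [(0.67, array([252., 175., 266., 190.])), (0.66, array([267., 158., 291., 175.]))]
short_spool M [(0.51, array([258., 185.]))]
needle_tin F [(0.8, array([204., 210., 228., 232.]))]
needle_tin M [(0.58, array([216., 222.]))]
sanding_block F [(0.86, array([265., 158., 290., 177.]))]
sanding_block M [(0.61, array([277., 170.]))]
small_bottle F [(0.46, array([290., 140., 299., 154.]))]
small_bottle M [(0.54, array([294., 153.]))]
wax_cake F [(0.46, array([228., 192., 249., 208.]))]
wax_cake M [(0.5, array([240., 202.]))]
tall_spool F [(0.62, array([175., 232., 192., 260.]))]
tall_spool M []
large_bottle F [(0.62, array([186., 268., 205., 292.]))]
large_bottle M [(0.8, array([196., 289.]))]
```

View pics/top0.png

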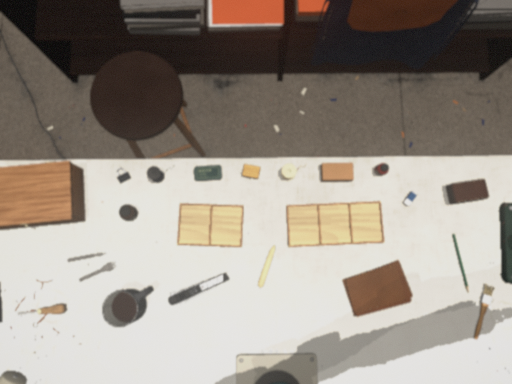

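View pics/side0.png

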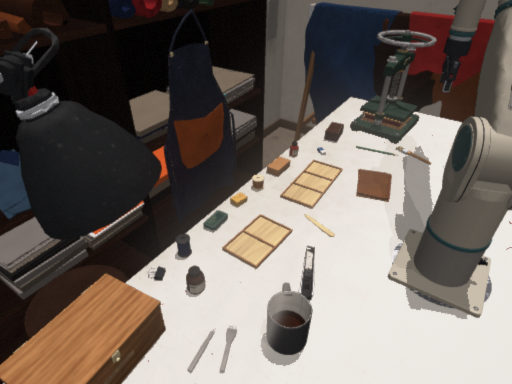

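The top view shows, left to right: tall spool (156,175), tin (208,173), wax (251,171), short spool (289,172), block (337,172) and small bottle (381,169). The trays are at (210,226) and (335,224), and the large bottle is at (128,213). The side view agrees. Next I'll measure from depth and both views.

```bash
python3 - <<'E'
from h import *
np.set_printoptions(precision=1,suppress=True)
im=cv2.imread('pics/top0.png')
B={'tall_spool':(142,158,170,190),'needle_tin':(186,159,228,188),'wax_cake':(236,160,266,184),'short_spool':(277,160,302,184),'sanding_block':(314,158,360,188),'small_bottle':(369,158,394,180),'large_bottle':(114,200,142,226),'tray_two':(168,196,252,256),'tray_three':(278,192,392,256)}
S={'tall_spool':(170,228,197,264),'needle_tin':(198,205,234,238),'wax_cake':(224,187,254,212),'short_spool':(247,170,270,194),'sanding_block':(261,154,294,181),'small_bottle':(285,138,303,160),'large_bottle':(180,262,210,297)}
ct=cloud('top',np.load('top0.npy'));cs=cloud('side',np.load('side0.npy'))
w=ct[250:270,180:400].reshape(-1,3);print('bench z',np.median(w[:,2]),w[:,2].std())
for n,b in B.items():
    p=ct[b[1]:b[3],b[0]:b[2]].reshape(-1,3)
    hi=p[p[:,2]>(8 if 'tray' not in n else 3)]; hi=hi[np.abs(hi[:,2])<100]
    z=np.percentile(hi[:,2],[10,50,90])
    # colour-based outline against the white bench, at top height
    c=im[b[1]:b[3],b[0]:b[2]].astype(int);h=cv2.cvtColor(im,cv2.COLOR_BGR2HSV)[b[1]:b[3],b[0]:b[2]]
    m=((h[...,2]<110)|(h[...,1]>70)).astype(np.uint8)
    nn,l,st,ce=cv2.connectedComponentsWithStats(m);k=1+np.argmax(st[1:,4])
    r=cv2.minAreaRect(np.argwhere(l==k)[:,::-1].astype(np.float32)+[b[0],b[1]])if 0 else cv2.minAreaRect((np.argwhere(l==k)[:,::-1]+np.array([b[0],b[1]])).astype(np.float32))
    zt=z[1]
    bx=np.array([atz('top',q,zt)[:2] for q in cv2.boxPoints(r)]);ctr=bx.mean(0);e=[bx[1]-bx[0],bx[2]-bx[1]]
    print(n,'z',z,'depthrect',[np.round(x,1) for x in cv2.minAreaRect(hi[:,:2].astype(np.float32))],len(hi));print('   col',ctr,[(round(np.linalg.norm(x),1),round(np.degrees(np.arctan2(x[1],x[0])),1)) for x in e], st[k])
    if n in S:
        b=S[n];q=cs[b[1]:b[3],b[0]:b[2]].reshape(-1,3);q=q[(q[:,2]>6)&(q[:,2]<90)];print('   side',cv2.minAreaRect(q[:,:2].astype(np.float32)),np.percentile(q[:,2],[50,90,98]))
big=cv2.resize(im[150:260,110:400],None,fx=2.75,fy=2.75,interpolation=cv2.INTER_CUBIC);cv2.imwrite('pics/crop0.png',big)
E
```

```text
bench z 0.2637708307585228 74.59139363642451
tall_spool z [25.4 49.5 52.9] depthrect [array([570.5, 316.1]), array([36.2, 36. ]), np.float64(74.6)] 192
   col [565.  311.8] [(np.float64(29.4), np.float64(-43.8)), (np.float64(41.9), np.float64(-135.3))] [  6   9  16  15 171]
   side ((569.259033203125, 317.7277526855469), (35.014808654785156, 35.46099853515625), 80.90022277832031) [41.1 50.3 51.4]
needle_tin z [12.5 15.3 18.6] depthrect [array([576.8, 178.4]), array([42.2, 74.7]), np.float64(3.8)] 414
   col [573.7 178.8] [(np.float64(67.9), np.float64(-86.4)), (np.float64(33.8), np.float64(-175.9))] [  9   7  26  14 266]
   side ((547.4627685546875, 176.59600830078125), (99.19873046875, 76.54859161376953), 8.152349472045898) [14.7 16.2 17.4]
wax_cake z [16.4 19.5 22.8] depthrect [array([578.9,  60.7]), array([47. , 34.6]), np.float64(80.0)] 218
   col [576.7  61.9] [(np.float64(34.0), np.float64(-11.4)), (np.float64(44.6), np.float64(-102.1))] [  6   4  18  15 203]
   side ((577.5994262695312, 63.413238525390625), (48.144493103027344, 35.29778289794922), 79.63009643554688) [17.8 20.4 21.9]Traceback (most recent call last):
  File "<stdin>", line 15, in <module>
    return _wrapfunc(a, 'argmax', axis=axis, out=out, **kwds)
    return bound(*args, **kwds)
ValueError: attempt to get argmax of an empty sequence
```

```bash
cat > m.py <<'E'
from h import *
B={'tall_spool':(142,158,170,190),'needle_tin':(186,159,228,188),'wax_cake':(236,160,266,184),'short_spool':(277,160,302,184),'sanding_block':(314,158,360,188),'small_bottle':(369,158,394,180),'large_bottle':(114,200,142,226),'tray_two':(168,196,252,256),'tray_three':(278,192,392,256)}
S={'tall_spool':(170,228,197,264),'needle_tin':(198,205,234,238),'wax_cake':(224,187,254,212),'short_spool':(247,170,270,194),'sanding_block':(261,154,294,181),'small_bottle':(285,138,303,160),'large_bottle':(180,262,210,297),'tray_two':(215,210,296,270),'tray_three':(275,157,348,213)}
E
python3 - <<'E'
from m import *
np.set_printoptions(precision=1,suppress=True)
im=cv2.imread('pics/top0.png')
C={'top':cloud('top',np.load('top0.npy')),'side':cloud('side',np.load('side0.npy'))}
for n in B:
    for c,BB in (('top',B),('side',S)):
        b=BB[n];p=C[c][b[1]:b[3],b[0]:b[2]].reshape(-1,3);lo=3.5 if 'tray' in n else 8
        p=p[(p[:,2]>lo)&(p[:,2]<90)]
        ex=models and cv2.minAreaRect(p[:,:2].astype(np.float32))
        print(n,c,np.round(ex[0],1),np.round(ex[1],1),round(ex[2],1),'z',np.percentile(p[:,2],[50,90,98]),len(p))
for n,a,b in (('tin',(206,173),(216,221)),):print(tri('top',a,'side',b))
big=cv2.resize(im[150:260,110:400],None,fx=2.75,fy=2.75,interpolation=cv2.INTER_CUBIC);cv2.imwrite('pics/crop0.png',big)
E
```

```text
tall_spool top [570.5 316.1] [36.2 36. ] 74.6 z [49.5 52.9 53.9] 192
tall_spool side [569.3 317.7] [35.  35.5] 80.9 z [43.4 50.3 51.4] 251
needle_tin top [576.8 178.4] [42.2 74.7] 3.8 z [15.3 18.6 20.3] 414
needle_tin side [574.8 180.9] [41.8 76.4] 5.7 z [14.8 16.3 17.4] 277
wax_cake top [578.9  60.7] [47.  34.6] 80.0 z [19.5 22.8 24.2] 218
wax_cake side [577.6  63.4] [48.1 35.3] 79.6 z [18.3 20.5 21.9] 142
short_spool top [575.  -40.5] [37.5 39. ] 89.5 z [36.  38.7 39.8] 185
short_spool side [585.7 -72.9] [ 35.6 112.8] 18.3 z [33.7 36.2 37.5] 133
sanding_block top [ 575.  -171.7] [49.4 85.2] 0.3 z [25.7 28.6 30.1] 606
sanding_block side [ 573.2 -154.7] [ 49.2 246.7] 1.0 z [24.3 27.3 35.9] 277
small_bottle top [ 578.  -288.7] [31.2 26.9] 20.6 z [38.6 51.9 54.9] 144
small_bottle side [ 572.9 -251.9] [29.6 99.6] 7.9 z [31.1 49.9 51.8] 104
large_bottle top [467.9 383.2] [37.8 41.6] 70.5 z [46.1 62.4 64.9] 252
large_bottle side [464.7 390.6] [41.5 35.1] 39.9 z [42.3 60.7 61.9] 411
tray_two top [433.  174.3] [224.2 158.1] 89.4 z [ 5.6  9.9 12.6] 1970
tray_two side [488.5 170.3] [174.5 221.3] 87.7 z [ 5.2 12.8 15.8] 1335
tray_three top [ 434.7 -162.2] [305.1 169.7] 89.3 z [ 5.5  9.8 12.6] 2789
tray_three side [ 487.2 -155.5] [219.  272.7] 2.4 z [ 6.  23.9 26.5] 1074
(array([573.4, 182.5,   8.6]), np.float64(2.786668860728253))
```

View pics/crop0.png

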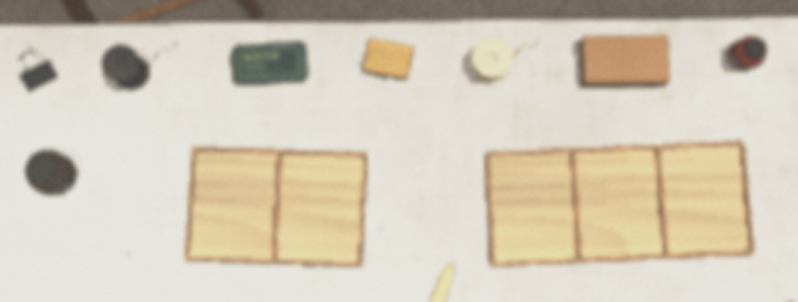

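Crop: tray_two corners are at (193,148),(366,153),(361,265),(187,260). Tray_three corners are at (486,153),(743,142),(752,253),(492,265). All objects are upright and well separated.

```bash
python3 - <<'E'
from m import *
np.set_printoptions(precision=1,suppress=True)
C={'top':cloud('top',np.load('top0.npy')),'side':cloud('side',np.load('side0.npy'))}
for c,BB in (('top',B),('side',S)):
    im=cv2.imread(f'pics/{c}0.png');h=cv2.cvtColor(im,cv2.COLOR_BGR2HSV)
    for n in ('tray_two','tray_three'):
        b=BB[n];m=(h[b[1]:b[3],b[0]:b[2],1]>60).astype(np.uint8);k,l,st,_=cv2.connectedComponentsWithStats(m);i=1+np.argmax(st[1:,4])
        q=np.argwhere(l==i)[:,::-1]+[b[0],b[1]]
        W=np.array([atz(c,x,10)[:2] for x in q],np.float32);print(n,c,cv2.minAreaRect(W),W.mean(0))
    for n in ('short_spool','small_bottle','sanding_block'):
        b=BB[n];p=C[c][b[1]:b[3],b[0]:b[2]].reshape(-1,3)
        x0,y0={'short_spool':(575,-40),'small_bottle':(577,-287),'sanding_block':(575,-171)}[n];r=65 if n=='sanding_block' else 28
        p=p[(abs(p[:,1]-y0)<r)&(abs(p[:,0]-x0)<r)&(p[:,2]<90)]
        for lo in (8,30,46):
            q=p[p[:,2]>lo]
            if len(q)>8:print(n,c,lo,cv2.minAreaRect(q[:,:2].astype(np.float32)),len(q),q.mean(0))
E
python3 - <<'E'
from scipy.spatial.transform import Rotation as R
from cell import *
s=read_state();print(s['eef_pos'],s['tool_rot'],R.from_euler('xyz',s['tool_rot']).as_matrix())
E
```

```text
tray_two top ((434.4169921875, 171.10256958007812), (169.60060119628906, 110.31080627441406), 87.17955017089844) [433.8 170.8]
[ 181.37368463 -624.18319441  231.30336411] [-3.14156846e+00 -2.22785587e-05  2.82693231e-01] [[ 9.60307664e-01  2.78942988e-01  1.46470072e-05]
 [ 2.78942987e-01 -9.60307664e-01  2.94430251e-05]
 [ 2.22785587e-05 -2.41886827e-05 -9.99999999e-01]]Traceback (most recent call last):
  File "<stdin>", line 9, in <module>
  File "h.py", line 9, in atz
    o,d=ray(n,p);return o+d*(z-o[2])/d[2]
        ~~~^^^^^
  File "h.py", line 7, in ray
    K,R,t=cal(n);d=R.T@np.linalg.inv(K)@np.array([p[0],p[1],1.]);return -R.T@t,d
          ~~~^^^
  File "h.py", line 5, in cal
    c=cams.calibration(n);K=np.array([[c['fx'],0,c['cx']],[0,c['fy'],c['cy']],[0,0,1]]);R=cv2.Rodrigues(np.array(c['rvec'],float))[0];return K,R,np.array(c['tvec'],float).ravel()
ValueError: time passes only in moves, steps and waits
```

```bash
sed -i 's/^def cal(n)/import functools\n@functools.cache\ndef cal(n)/' h.py; python3 - <<'E'
from m import *
np.set_printoptions(precision=1,suppress=True)
C={'top':cloud('top',np.load('top0.npy')),'side':cloud('side',np.load('side0.npy'))}
for c,BB in (('top',B),('side',S)):
    im=cv2.imread(f'pics/{c}0.png');h=cv2.cvtColor(im,cv2.COLOR_BGR2HSV)
    for n in ('tray_two','tray_three'):
        b=BB[n];m=(h[b[1]:b[3],b[0]:b[2],1]>60).astype(np.uint8);k,l,st,_=cv2.connectedComponentsWithStats(m);i=1+np.argmax(st[1:,4])
        q=np.argwhere(l==i)[:,::-1]+[b[0],b[1]]
        W=np.array([atz(c,x,10)[:2] for x in q],np.float32);r=cv2.minAreaRect(W);print(n,c,np.round(r[0],1),np.round(r[1],1),r[2],W.mean(0))
    for n in ('short_spool','small_bottle','sanding_block'):
        b=BB[n];p=C[c][b[1]:b[3],b[0]:b[2]].reshape(-1,3)
        x0,y0={'short_spool':(575,-40),'small_bottle':(577,-287),'sanding_block':(575,-171)}[n];r=65 if n=='sanding_block' else 28
        p=p[(abs(p[:,1]-y0)<r)&(abs(p[:,0]-x0)<r)&(p[:,2]<90)]
        for lo in (8,30,46):
            q=p[p[:,2]>lo]
            if len(q)>8:
                r=cv2.minAreaRect(q[:,:2].astype(np.float32));print(n,c,lo,np.round(r[0],1),np.round(r[1],1),round(r[2],1),len(q),q.mean(0))
E
```

```text
tray_two top [434.4 171.1] [169.6 110.3] 87.17955017089844 [433.8 170.8]
tray_three top [ 433.4 -160.9] [110.9 254.6] 1.7855005264282227 [ 432.9 -160.8]
short_spool top 8 [575.  -40.5] [37.5 39. ] 89.5 185 [574.4 -40.1  35.3]
short_spool top 30 [575.  -40.5] [37.5 39. ] 89.5 177 [574.8 -40.4  36.1]
small_bottle top 8 [ 578.  -288.7] [31.2 26.9] 20.6 144 [ 576.1 -287.    38.1]
small_bottle top 30 [ 577.6 -289.1] [30.7 25.5] 37.2 111 [ 577.2 -288.7   43.4]
small_bottle top 46 [ 578.4 -291.9] [18.9 18.6] 61.5 50 [ 578.5 -292.    50.9]
sanding_block top 8 [ 575.  -171.7] [49.4 85.2] 0.3 606 [ 573.2 -170.5   24.9]
sanding_block top 30 [ 573.4 -172.2] [39.2 81.4] 3.1 16 [ 576.1 -176.3   30.9]
tray_two side [432.6 175.7] [176.7 114.5] 87.38703918457031 [431.4 181. ]
tray_three side [ 432.4 -155. ] [113.5 264.5] 1.7386765480041504 [ 431.  -144.9]
short_spool side 8 [573.9 -37.6] [35.6 38.4] 17.7 129 [571.1 -32.9  28.4]
short_spool side 30 [573.9 -37.6] [35.6 38.4] 17.7 74 [573.5 -37.   35.3]
small_bottle side 8 [ 577.6 -286.9] [29.8 28.3] 9.6 99 [ 574.8 -283.3   31.3]
small_bottle side 30 [ 578.1 -287.1] [29.  27.3] 8.5 55 [ 576.2 -285.2   41.3]
small_bottle side 46 [ 577.5 -290.8] [19.  21.1] 11.0 17 [ 578.  -289.8   50.3]
sanding_block side 8 [ 573.4 -168.2] [49.2 87.3] 1.0 259 [ 569.9 -161.3   22.1]
```

Averaged positions in mm:

| Thing | x, y | Yaw |
|---|---|---|
| Bottle | 578, -291 | – |
| Block | 574, -170 | 0.6° |
| Spool | 574.5, -39 | – |
| Wax | 578, 62 | -10° |
| Tin | 576, 180 | 4.7° |
| tray_two | 433.5, 172.5 | -2.7° |
| tray_three | 433, -159.5 | 1.75° |

The heights match the text. I'll start with the bottle.

Units first: shifts go in shares of 50 mm and turns go in units of 0.1 rad. So -0.14 rad is -1.4.

```bash
cat > go.py <<'E'
import sys,numpy as np
from cell import read_state
from scipy.spatial.transform import Rotation as R
# usage: go.py x y z yaw_deg : turn needed about tool z, then shift in the turned tool frame
x,y,z,yaw=map(float,sys.argv[1:5]);s=read_state()
Rn=R.from_euler('xyz',s['tool_rot']);Rt=R.from_euler('xyz',[np.pi,0,np.radians(yaw)])
d=np.array([x,y,z])-s['eef_pos']
print('turn',np.round((Rn.inv()*Rt).as_rotvec(),3),'shift',np.round(Rt.inv().apply(d),1),'width',round(s['width'],1),'t',s['clock'],'az',round(float(s['qpos'][6]),2))
E
```

>>> {"api": "nudge_tcp", "payload": {"steps": [{"r":[0,0,-1.4],"finger_gap":60},{"r":[0,0,-1.4],"finger_gap":60},{"r":[0,0,-1.4],"finger_gap":60},{"r":[0,0,-1.4],"finger_gap":60},{"r":[0,0,-1.4],"finger_gap":60},{"r":[0,0,-1.4],"finger_gap":60},{"r":[0,0,-1.4],"finger_gap":60},{"r":[0,0,-1.4],"finger_gap":60},{"r":[0,0,-1.4],"finger_gap":60}]}}

```text
clock: 2.8
eef_pos: [181.3, -624.3, 231.3]
tool_rot: [-3.141, 0.0, 1.548]
force: [-0.2, 0.1, 0.4]
width: 59.9
gripper_force: 0.0
```

```bash
python3 go.py 578 -291 120 90
```

```text
turn [-0.     0.    -0.022] shift [333.3 396.7 111.3] width 59.9 t 2.8 az 1.04
```

To row units: 37 mm is 0.74, 36 mm is 0.72, -0.022 rad is -0.22.

>>> {"api": "nudge_tcp", "payload": {"steps": [{"r":[0,0,-0.22],"finger_gap":60},{"trans":[0.6,0.72,0.16],"finger_gap":60},{"trans":[0.6,0.72,0.16],"finger_gap":60},{"trans":[0.6,0.72,0.16],"finger_gap":60},{"trans":[0.6,0.72,0.16],"finger_gap":60},{"trans":[0.6,0.72,0.16],"finger_gap":60},{"trans":[0.6,0.72,0.16],"finger_gap":60},{"trans":[0.6,0.72,0.16],"finger_gap":60},{"trans":[0.6,0.72,0.16],"finger_gap":60},{"trans":[0.6,0.72,0.16],"finger_gap":60},{"trans":[0.6,0.72,0.16],"finger_gap":60},{"trans":[0.66,0.74,0.16],"finger_gap":60}]}}

```text
clock: 4.0
eef_pos: [581.4, -293.1, 143.1]
tool_rot: [3.142, 0.001, 1.561]
force: [-0.0, -0.6, 0.7]
width: 60.2
gripper_force: 0.0
```

```bash
python3 go.py 578 -291 10 90
```

```text
turn [ 0.     0.001 -0.01 ] shift [  2.1  -3.4 133.1] width 60.2 t 4.0 az 0.21
```

To row units: 30 mm is 0.6, 25 mm is 0.5, -0.01 rad is -0.1.

>>> {"api": "nudge_tcp", "payload": {"steps": [{"trans":[0.04,-0.06,0.2],"r":[0,0,-0.1],"finger_gap":60},{"trans":[0,0,0.6],"finger_gap":60},{"trans":[0,0,0.6],"finger_gap":60},{"trans":[0,0,0.6],"finger_gap":60},{"trans":[0,0,0.5],"finger_gap":60},{"trans":[0,0,0.16],"finger_gap":60},{"finger_gap":60},{"finger_gap":60}]}}

```text
clock: 4.8
eef_pos: [578.1, -292.1, 11.5]
tool_rot: [3.14, 0.001, 1.574]
force: [0.1, 0.6, 0.1]
width: 59.7
gripper_force: 0.0
```

```bash
python3 go.py 578 -291 10 90;python3 - <<'E'
import sys;sys.path.insert(0,'.')
from h import *
im,_=cams.get_image('side');cv2.imwrite('pics/s1.png',cv2.resize(im[100:220,220:380],None,fx=4,fy=4,interpolation=cv2.INTER_CUBIC))
E
```

```text
turn [0.002 0.001 0.003] shift [ 1.1 -0.1  1.5] width 59.7 t 4.8 az 0.18
```

View pics/s1.png

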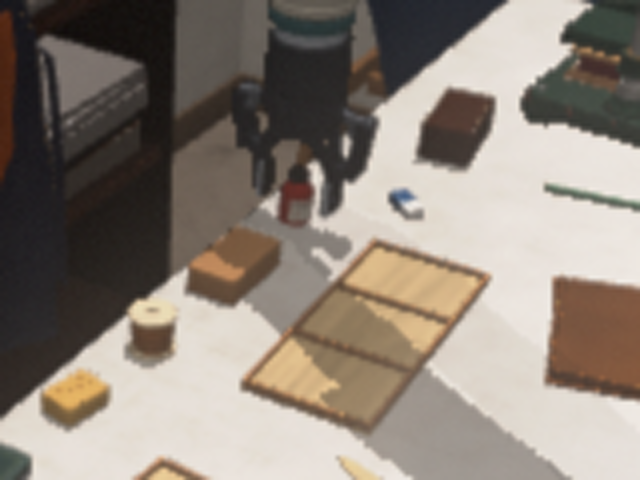

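The bottle, at crop (296,197), stands between the open fingers at (262,170) and (330,190). I'll close and lift.

>>> {"api": "nudge_tcp", "payload": {"steps": [{"finger_gap":20},{"finger_gap":20},{"finger_gap":20},{"finger_gap":20},{"finger_gap":20},{"finger_gap":20},{"finger_gap":20},{"trans":[0,0,-0.2],"finger_gap":20},{"trans":[0,0,-0.4],"finger_gap":20},{"trans":[0,0,-0.6],"finger_gap":20},{"finger_gap":20}]}}

```text
clock: 5.95
eef_pos: [580.3, -292.9, 75.0]
tool_rot: [3.134, 0.003, 1.575]
force: [1.1, -0.1, -0.7]
width: 29.1
gripper_force: 59.2
```

```bash
python3 go.py 435.6 -243.5 73 91.75
```

```text
turn [ 0.007  0.003 -0.027] shift [  53.8 -143.1    2. ] width 29.1 t 5.95 az 0.2
```

>>> {"api": "nudge_tcp", "payload": {"steps": [{"trans":[0,-0.2,0],"r":[0,0,-0.1],"finger_gap":20},{"trans":[0.18,-0.5,0],"r":[0,0,-0.15],"finger_gap":20},{"trans":[0.18,-0.5,0],"finger_gap":20},{"trans":[0.18,-0.5,0],"finger_gap":20},{"trans":[0.18,-0.5,0],"finger_gap":20},{"trans":[0.18,-0.4,0],"finger_gap":20},{"trans":[0.18,-0.26,0],"finger_gap":20},{"finger_gap":20},{"finger_gap":20}]}}

```text
clock: 6.85
eef_pos: [432.8, -241.4, 70.2]
tool_rot: [-3.142, -0.0, 1.6]
force: [0.3, -0.2, 0.3]
width: 29.0
gripper_force: 59.2
```

```bash
python3 go.py 435.6 -243.5 16 91.75;python3 - <<'E'
import sys;sys.path.insert(0,'.')
from h import *
im,d=cams.get_image('side');cv2.imwrite('pics/s2.png',cv2.resize(im[100:220,220:380],None,fx=4,fy=4,interpolation=cv2.INTER_CUBIC))
h=cv2.cvtColor(im,cv2.COLOR_BGR2HSV);m=((h[...,0]<8)|(h[...,0]>172))&(h[...,1]>130)&(h[...,2]>60)
C=cloud('side',d);P=C[m];P=P[(abs(P[:,0]-436)<40)&(abs(P[:,1]+243)<40)&(P[:,2]>40)]
print(len(P),P.mean(0),P.min(0),P.max(0))
E
```

```text
turn [-0.    -0.    -0.001] shift [-2.2  2.7 54.2] width 29.0 t 6.85 az 0.17
2 [ 432.01018148 -230.22358878   94.98698677] [ 429.683574   -231.13824188   94.2673115 ] [ 434.33678895 -229.30893567   95.70666204]
```

View pics/s2.png

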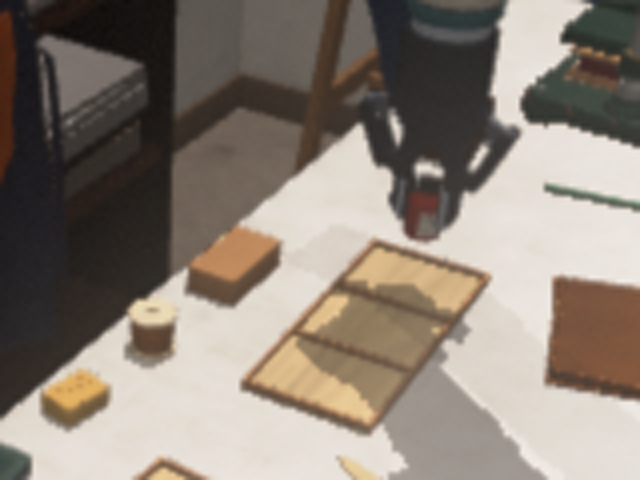

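The bottle, at crop (424,213), hangs upright and centred between the pads over the far compartment. I'll lower it and check before releasing.

>>> {"api": "nudge_tcp", "payload": {"steps": [{"trans":[-0.04,0.06,0.24],"finger_gap":20},{"trans":[0,0,0.4],"finger_gap":20},{"trans":[0,0,0.3],"finger_gap":20},{"trans":[0,0,0.1],"finger_gap":20},{"finger_gap":20},{"finger_gap":20},{"finger_gap":20}]}}

```text
clock: 7.6
eef_pos: [436.5, -243.4, 18.9]
tool_rot: [3.14, 0.0, 1.6]
force: [0.2, 1.2, -0.4]
width: 29.1
gripper_force: 59.3
```

```bash
python3 go.py 435.6 -243.5 15.5 91.75
```

```text
turn [ 0.001  0.    -0.002] shift [-0.1 -0.9  3.4] width 29.1 t 7.6 az 0.13
```

To row units: 2 mm is 0.04, 1 mm is 0.02.

>>> {"api": "nudge_tcp", "payload": {"steps": [{"trans":[0,0,0.04],"finger_gap":20},{"trans":[0,0,0.02],"finger_gap":20},{"finger_gap":20},{"finger_gap":20}]}}

```text
clock: 8.0
eef_pos: [436.2, -243.4, 15.9]
tool_rot: [3.141, 0.001, 1.6]
force: [-0.2, -0.4, 6.3]
width: 28.9
gripper_force: 59.8
```

```bash
python3 go.py 435.6 -243.5 15.5 91.75
```

```text
turn [ 0.001  0.001 -0.002] shift [-0.1 -0.6  0.4] width 28.9 t 8.0 az 0.13
```

>>> {"api": "nudge_tcp", "payload": {"steps": [{"finger_gap":34},{"finger_gap":42},{"finger_gap":50},{"finger_gap":56},{"finger_gap":56},{"finger_gap":56},{"trans":[0,0,-0.2],"finger_gap":56},{"trans":[0,0,-0.6],"finger_gap":56},{"trans":[0,0,-0.8],"finger_gap":56},{"trans":[0,0,-0.5],"finger_gap":56},{"finger_gap":70}]}}

```text
clock: 9.1
eef_pos: [438.1, -244.3, 124.2]
tool_rot: [3.135, 0.004, 1.599]
force: [-0.2, -0.6, 0.0]
width: 68.7
gripper_force: 0.0
```

```bash
python3 go.py 574.3 -170 100 90.6
```

```text
turn [0.006 0.003 0.018] shift [ 72.8 137.   24.2] width 68.7 t 9.1 az 0.2
```

The 6 N shows the bottle is on the floor; it is released. Next is the block.

To row units: 12 mm is 0.24, 23 mm is 0.46, 0.018 rad is 0.18.

>>> {"api": "nudge_tcp", "payload": {"steps": [{"trans":[0.24,0.46,0],"r":[0,0,0.18],"finger_gap":70},{"trans":[0.24,0.46,0],"finger_gap":70},{"trans":[0.24,0.46,0],"finger_gap":70},{"trans":[0.24,0.46,0],"finger_gap":70},{"trans":[0.24,0.46,0],"finger_gap":70},{"trans":[0.24,0.44,0],"finger_gap":70},{"trans":[0,0,0.4],"finger_gap":70},{"trans":[0,0,0.4],"finger_gap":70},{"finger_gap":70}]}}

```text
clock: 10.0
eef_pos: [569.3, -168.6, 77.6]
tool_rot: [-3.135, -0.001, 1.582]
force: [-1.0, 0.3, -1.1]
width: 70.2
gripper_force: 0.0
```

```bash
python3 go.py 574.3 -170 8 90.6
```

```text
turn [-0.006 -0.001  0.001] shift [-1.5  5.  69.6] width 70.2 t 10.0 az 0.01
```

To row units: 20 mm is 0.4, 10 mm is 0.2.

>>> {"api": "nudge_tcp", "payload": {"steps": [{"finger_gap":70},{"trans":[0,0,0.4],"finger_gap":70},{"trans":[0,0,0.4],"finger_gap":70},{"trans":[0,0,0.2],"finger_gap":70},{"finger_gap":70},{"finger_gap":70}]}}

```text
clock: 10.6
eef_pos: [572.5, -169.4, 31.2]
tool_rot: [3.14, 0.0, 1.582]
force: [0.6, -0.6, 0.1]
width: 70.0
gripper_force: 0.0
```

```bash
python3 go.py 574.3 -170 8 90.6
```

```text
turn [0.001 0.    0.   ] shift [-0.6  1.8 23.2] width 70.0 t 10.6 az -0.01
```

To row units: 12 mm is 0.24, 8 mm is 0.16.

>>> {"api": "nudge_tcp", "payload": {"steps": [{"trans":[0,0.04,0.24],"finger_gap":70},{"trans":[0,0,0.16],"finger_gap":70},{"trans":[0,0,0.06],"finger_gap":70},{"finger_gap":40},{"finger_gap":40},{"finger_gap":40},{"finger_gap":40},{"finger_gap":40},{"finger_gap":40}]}}

```text
clock: 11.5
eef_pos: [573.9, -169.2, 7.5]
tool_rot: [3.141, 0.0, 1.582]
force: [-0.2, -0.4, 0.2]
width: 46.6
gripper_force: 63.2
```

```bash
python3 go.py 574.3 -170 8 90.6
```

```text
turn [0. 0. 0.] shift [-0.8  0.4 -0.5] width 46.6 t 11.5 az -0.02
```

>>> {"api": "nudge_tcp", "payload": {"steps": [{"trans":[0,0,-0.2],"finger_gap":40},{"trans":[0,0,-0.4],"finger_gap":40},{"trans":[0,0,-0.4],"finger_gap":40},{"trans":[0,0,-0.2],"finger_gap":40},{"finger_gap":40},{"finger_gap":40}]}}

```text
clock: 12.1
eef_pos: [573.7, -169.3, 67.3]
tool_rot: [-3.141, 0.0, 1.582]
force: [0.1, -0.5, -0.6]
width: 46.5
gripper_force: 63.2
```

```bash
python3 go.py 433 -159.5 68 181.75;python3 go.py 433 -159.5 68 1.75
```

```text
turn [-0.   -0.   -1.59] shift [140.3  14.1  -0.7] width 46.5 t 12.1 az 0.0
turn [-0.     0.     1.551] shift [-140.3  -14.1   -0.7] width 46.5 t 12.1 az 0.0
```

To row units: 0.14 rad is 1.4.

>>> {"api": "nudge_tcp", "payload": {"steps": [{"r":[0,0,1.4],"finger_gap":40},{"r":[0,0,1.4],"finger_gap":40},{"r":[0,0,1.4],"finger_gap":40},{"r":[0,0,1.4],"finger_gap":40},{"r":[0,0,1.4],"finger_gap":40},{"r":[0,0,1.4],"finger_gap":40},{"r":[0,0,1.4],"finger_gap":40},{"r":[0,0,1.4],"finger_gap":40},{"r":[0,0,1.4],"finger_gap":40},{"r":[0,0,1.4],"finger_gap":40},{"r":[0,0,1.5],"finger_gap":40},{"finger_gap":40}]}}

```text
clock: 13.3
eef_pos: [573.1, -168.8, 66.2]
tool_rot: [3.141, 0.002, 0.032]
force: [0.0, -0.8, -0.7]
width: 46.8
gripper_force: 63.2
```

```bash
python3 go.py 430.4 -75.5 68 1.75
```

```text
turn [0.    0.002 0.001] shift [-139.8  -97.6   -1.8] width 46.8 t 13.3 az -1.08
```

To row units: -28 mm is -0.56, -20 mm is -0.4.

>>> {"api": "nudge_tcp", "payload": {"steps": [{"trans":[-0.4,-0.28,-0.04],"finger_gap":40},{"trans":[-0.56,-0.38,0],"finger_gap":40},{"trans":[-0.56,-0.38,0],"finger_gap":40},{"trans":[-0.56,-0.38,0],"finger_gap":40},{"trans":[-0.4,-0.3,0],"finger_gap":40},{"trans":[-0.32,-0.24,0],"finger_gap":40},{"trans":[0,0,0.4],"finger_gap":40},{"trans":[0,0,0.2],"finger_gap":40},{"finger_gap":40},{"finger_gap":40},{"finger_gap":40}]}}

```text
clock: 14.4
eef_pos: [429.5, -75.3, 43.2]
tool_rot: [-3.14, 0.004, 0.033]
force: [1.1, -0.6, -0.8]
width: 46.6
gripper_force: 63.2
```

```bash
python3 go.py 430.4 -75.5 11.5 1.75
```

```text
turn [-0.002  0.004  0.002] shift [ 0.9  0.3 31.7] width 46.6 t 14.4 az -0.88
```

To row units: 6 mm is 0.12, 12 mm is 0.24.

>>> {"api": "nudge_tcp", "payload": {"steps": [{"trans":[0.02,0,0.24],"finger_gap":40},{"trans":[0,0,0.2],"finger_gap":40},{"trans":[0,0,0.12],"finger_gap":40},{"trans":[0,0,0.06],"finger_gap":40},{"trans":[0,0,0.02],"finger_gap":40},{"finger_gap":40},{"finger_gap":40}]}}

```text
clock: 15.1
eef_pos: [430.1, -75.0, 11.4]
tool_rot: [-3.139, 0.004, 0.032]
force: [-1.7, 1.0, 2.7]
width: 46.5
gripper_force: 63.5
```

```bash
python3 go.py 430.4 -75.5 11.5 1.75
```

```text
turn [-0.003  0.004  0.001] shift [ 0.2  0.5 -0.1] width 46.5 t 15.1 az -0.42
```

>>> {"api": "nudge_tcp", "payload": {"steps": [{"finger_gap":54},{"finger_gap":60},{"finger_gap":64},{"finger_gap":64},{"finger_gap":64},{"trans":[0,0,-0.2],"finger_gap":64},{"trans":[0,0,-0.6],"finger_gap":60},{"trans":[0,0,-0.6],"finger_gap":56},{"trans":[0,0,-0.3],"finger_gap":56}]}}

```text
clock: 16.0
eef_pos: [431.0, -75.4, 97.7]
tool_rot: [-3.14, 0.003, 0.031]
force: [1.0, 0.7, -0.5]
width: 55.7
gripper_force: 0.0
```

```bash
python3 go.py 578.2 62 80 80
```

```text
turn [-0.003  0.002 -1.365] shift [160.9 121.1  17.7] width 55.7 t 16.0 az -0.59
```

The block is down. Next is the wax, with the turn first and then the traverse.

>>> {"api": "nudge_tcp", "payload": {"steps": [{"r":[0,0,-1.4],"finger_gap":56},{"r":[0,0,-1.4],"finger_gap":56},{"r":[0,0,-1.4],"finger_gap":56},{"r":[0,0,-1.4],"finger_gap":56},{"r":[0,0,-1.4],"finger_gap":56},{"r":[0,0,-1.4],"finger_gap":56},{"r":[0,0,-1.4],"finger_gap":56},{"r":[0,0,-1.4],"finger_gap":56},{"r":[0,0,-1.4],"finger_gap":56},{"r":[0,0,-1.05],"finger_gap":56}]}}

```text
clock: 17.0
eef_pos: [430.4, -75.2, 96.0]
tool_rot: [-3.137, -0.001, 1.401]
force: [0.0, -0.2, 0.0]
width: 56.2
gripper_force: 0.0
```

>>> {"api": "nudge_tcp", "payload": {"steps": [{"trans":[0.4,0.3,0],"finger_gap":56},{"trans":[0.64,0.48,0],"finger_gap":56},{"trans":[0.64,0.48,0],"finger_gap":56},{"trans":[0.64,0.48,0],"finger_gap":56},{"trans":[0.5,0.38,0],"finger_gap":56},{"trans":[0.4,0.3,0],"finger_gap":56},{"trans":[0,0,0.4],"finger_gap":56},{"trans":[0,0,0.2],"finger_gap":56},{"finger_gap":56},{"finger_gap":56}]}}

```text
clock: 18.0
eef_pos: [576.9, 61.5, 65.6]
tool_rot: [-3.136, -0.0, 1.395]
force: [0.3, 0.0, 0.3]
width: 56.1
gripper_force: 0.0
```

```bash
python3 go.py 578.2 62 3 80
```

```text
turn [-0.006 -0.    -0.001] shift [ 0.7  1.2 62.6] width 56.1 t 18.0 az 0.03
```

To row units: 20 mm is 0.4, 14 mm is 0.28, -0.005 rad is -0.05.

>>> {"api": "nudge_tcp", "payload": {"steps": [{"trans":[0.02,0.02,0.4],"r":[-0.05,0,0],"finger_gap":56},{"trans":[0,0,0.4],"finger_gap":56},{"trans":[0,0,0.28],"finger_gap":56},{"trans":[0,0,0.12],"finger_gap":56},{"trans":[0,0,0.04],"finger_gap":56},{"finger_gap":56},{"finger_gap":25},{"finger_gap":25},{"finger_gap":25},{"finger_gap":25},{"finger_gap":25},{"finger_gap":25}]}}

```text
clock: 19.2
eef_pos: [579.4, 63.3, 4.7]
tool_rot: [3.14, -0.002, 1.396]
force: [-0.3, -0.4, 6.0]
width: 32.4
gripper_force: 60.9
```

```bash
python3 go.py 578.2 62 3 80
```

```text
turn [ 0.002 -0.002 -0.   ] shift [-1.5 -0.9  1.7] width 32.4 t 19.2 az 0.06
```

>>> {"api": "nudge_tcp", "payload": {"steps": [{"trans":[0,0,-0.2],"finger_gap":25},{"trans":[0,0,-0.4],"finger_gap":25},{"trans":[0,0,-0.4],"finger_gap":25},{"trans":[0,0,-0.3],"finger_gap":25},{"finger_gap":25},{"finger_gap":25}]}}

```text
clock: 19.8
eef_pos: [578.5, 63.5, 68.7]
tool_rot: [3.141, -0.001, 1.397]
force: [-0.3, -0.8, -1.4]
width: 32.7
gripper_force: 60.1
```

```bash
python3 go.py 433 -159.5 68 80
```

```text
turn [ 0.    -0.001  0.   ] shift [-244.8 -104.5    0.7] width 32.7 t 19.8 az 0.03
```

To row units: -40 mm is -0.8, 10 mm is 0.2.

>>> {"api": "nudge_tcp", "payload": {"steps": [{"trans":[-0.4,-0.18,0],"finger_gap":25},{"trans":[-0.7,-0.3,0],"finger_gap":25},{"trans":[-0.8,-0.34,0],"finger_gap":25},{"trans":[-0.8,-0.34,0],"finger_gap":25},{"trans":[-0.8,-0.34,0],"finger_gap":25},{"trans":[-0.7,-0.3,0],"finger_gap":25},{"trans":[-0.4,-0.18,0],"finger_gap":25},{"trans":[-0.3,-0.12,0],"finger_gap":25},{"trans":[0,0,0.2],"finger_gap":25},{"trans":[0,0,0.2],"finger_gap":25},{"finger_gap":25},{"finger_gap":25}]}}

```text
clock: 21.0
eef_pos: [432.7, -158.4, 47.4]
tool_rot: [-3.14, -0.002, 1.398]
force: [-1.4, 0.1, -0.0]
width: 32.5
gripper_force: 60.1
```

```bash
python3 go.py 433 -159.5 8.7 80
```

```text
turn [-0.002 -0.002  0.002] shift [-1.   0.4 38.7] width 32.5 t 21.0 az 0.46
```

>>> {"api": "nudge_tcp", "payload": {"steps": [{"trans":[-0.02,0,0.32],"finger_gap":25},{"trans":[0,0,0.24],"finger_gap":25},{"trans":[0,0,0.14],"finger_gap":25},{"trans":[0,0,0.06],"finger_gap":25},{"finger_gap":25},{"finger_gap":25}]}}

```text
clock: 21.6
eef_pos: [432.9, -160.1, 10.4]
tool_rot: [3.141, -0.001, 1.398]
force: [-1.1, 0.8, -0.2]
width: 33.1
gripper_force: 60.1
```

```bash
python3 go.py 433 -159.5 8.7 80
```

```text
turn [ 0.    -0.001  0.001] shift [ 0.6 -0.   1.7] width 33.1 t 21.6 az 0.86
```

>>> {"api": "nudge_tcp", "payload": {"steps": [{"finger_gap":38},{"finger_gap":44},{"finger_gap":50},{"finger_gap":54},{"finger_gap":54},{"trans":[0,0,-0.2],"finger_gap":54},{"trans":[0,0,-0.6],"finger_gap":54},{"trans":[0,0,-0.6],"finger_gap":56},{"trans":[0,0,-0.3],"finger_gap":58},{"finger_gap":58}]}}

```text
clock: 22.6
eef_pos: [433.8, -161.3, 97.7]
tool_rot: [3.137, -0.001, 1.397]
force: [0.4, -0.3, -1.2]
width: 58.2
gripper_force: 0.0
```

```bash
python3 go.py 574.5 -39.2 80 90
```

```text
turn [ 0.004 -0.    -0.174] shift [122.1 140.7  17.7] width 58.2 t 22.6 az 0.76
```

>>> {"api": "nudge_tcp", "payload": {"steps": [{"r":[0,0,-1],"finger_gap":62},{"r":[0,0,-0.74],"finger_gap":62},{"trans":[0.32,0.36,0],"finger_gap":62},{"trans":[0.52,0.6,0],"finger_gap":62},{"trans":[0.52,0.6,0],"finger_gap":62},{"trans":[0.44,0.52,0],"finger_gap":62},{"trans":[0.36,0.42,0],"finger_gap":62},{"trans":[0.28,0.32,0],"finger_gap":62},{"trans":[0,0,0.4],"finger_gap":62},{"trans":[0,0,0.2],"finger_gap":62},{"finger_gap":62},{"finger_gap":62}]}}

```text
clock: 23.8
eef_pos: [572.8, -39.7, 65.4]
tool_rot: [-3.141, -0.001, 1.569]
force: [-0.7, 0.3, 0.7]
width: 62.1
gripper_force: 0.0
```

```bash
python3 go.py 574.5 -39.2 6 90
```

```text
turn [-0.001 -0.001 -0.002] shift [ 0.5  1.7 59.4] width 62.1 t 23.8 az 0.57
```

To row units: 20 mm is 0.4, 18 mm is 0.36.

>>> {"api": "nudge_tcp", "payload": {"steps": [{"trans":[0,0.04,0.4],"finger_gap":62},{"trans":[0,0,0.36],"finger_gap":62},{"trans":[0,0,0.24],"finger_gap":62},{"trans":[0,0,0.12],"finger_gap":62},{"trans":[0,0,0.04],"finger_gap":62},{"finger_gap":56},{"finger_gap":50},{"finger_gap":44},{"finger_gap":30},{"finger_gap":30},{"finger_gap":30},{"finger_gap":30}]}}

```text
clock: 25.0
eef_pos: [576.0, -38.8, 8.3]
tool_rot: [3.14, -0.001, 1.57]
force: [-1.9, 1.4, 5.9]
width: 36.0
gripper_force: 59.7
```

```bash
python3 go.py 574.5 -39.2 6 90
```

```text
turn [ 0.001 -0.001 -0.001] shift [-0.4 -1.5  2.3] width 36.0 t 25.0 az 0.62
```

>>> {"api": "nudge_tcp", "payload": {"steps": [{"trans":[0,0,-0.12],"finger_gap":30},{"trans":[0,0,-0.3],"finger_gap":30},{"trans":[0,0,-0.4],"finger_gap":30},{"trans":[0,0,-0.4],"finger_gap":30},{"finger_gap":30},{"finger_gap":30}]}}

```text
clock: 25.6
eef_pos: [575.8, -38.7, 69.2]
tool_rot: [3.14, -0.001, 1.571]
force: [1.1, -0.5, -1.1]
width: 35.5
gripper_force: 59.9
```

```bash
python3 go.py 431.5 130.5 67 90
python3 - <<'E'
from h import *
im,d=cams.get_image('side');cv2.imwrite('pics/s3.png',cv2.resize(im[110:260,180:380],None,fx=4,fy=4,interpolation=cv2.INTER_CUBIC))
E
```

```text
turn [ 0.001 -0.001 -0.   ] shift [ 169.2 -144.3    2.2] width 35.5 t 25.6 az 0.57
```

View pics/s3.png

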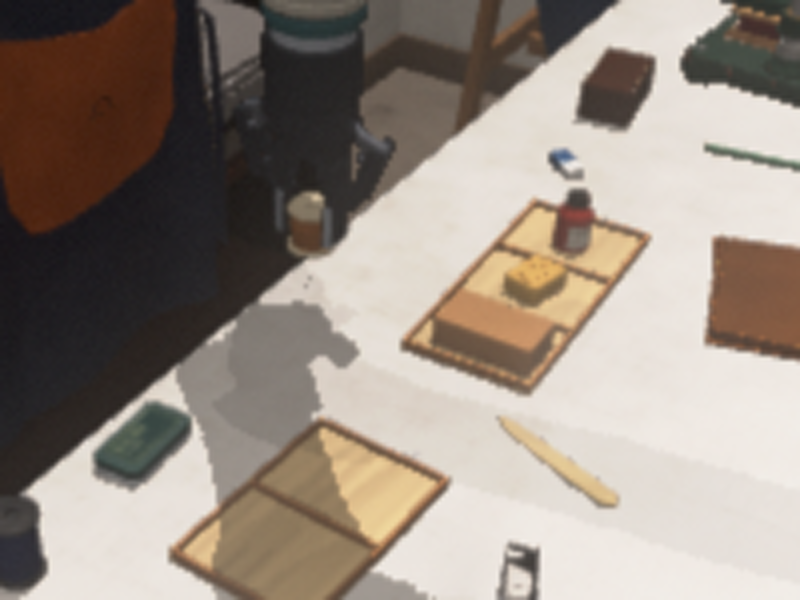

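Block (495,325), wax (533,280) and bottle (573,222) are all seated in tray_three. The spool hangs upright in the gripper at (308,225).

To row units: 28 mm is 0.56, -12 mm is -0.24.

>>> {"api": "nudge_tcp", "payload": {"steps": [{"trans":[0.28,-0.24,0],"finger_gap":30},{"trans":[0.48,-0.4,0],"finger_gap":30},{"trans":[0.6,-0.52,0],"finger_gap":30},{"trans":[0.6,-0.52,0],"finger_gap":30},{"trans":[0.56,-0.48,0],"finger_gap":30},{"trans":[0.42,-0.36,0],"finger_gap":30},{"trans":[0.28,-0.24,0],"finger_gap":30},{"trans":[0.16,-0.12,0],"finger_gap":30},{"trans":[0,0,0.3],"finger_gap":30},{"trans":[0,0,0.2],"finger_gap":30},{"finger_gap":30},{"finger_gap":30}]}}

```text
clock: 26.85
eef_pos: [431.8, 129.4, 43.4]
tool_rot: [-3.141, -0.001, 1.569]
force: [0.2, -0.4, -0.2]
width: 35.8
gripper_force: 59.9
```

```bash
python3 go.py 431.5 130.5 12.3 90
```

```text
turn [-0.    -0.001 -0.002] shift [ 1.1 -0.3 31.1] width 35.8 t 26.85 az 0.42
```

>>> {"api": "nudge_tcp", "payload": {"steps": [{"trans":[0.02,0,0.24],"finger_gap":30},{"trans":[0,0,0.16],"finger_gap":30},{"trans":[0,0,0.12],"finger_gap":30},{"trans":[0,0,0.06],"finger_gap":30},{"trans":[0,0,0.02],"finger_gap":30},{"finger_gap":30},{"finger_gap":30}]}}

```text
clock: 27.55
eef_pos: [431.8, 131.3, 13.9]
tool_rot: [3.141, -0.001, 1.57]
force: [0.1, -0.2, -0.8]
width: 35.4
gripper_force: 59.9
```

```bash
python3 go.py 431.5 130.5 12.3 90
```

```text
turn [ 0.001 -0.001 -0.   ] shift [-0.8 -0.3  1.6] width 35.4 t 27.55 az 0.54
```

To row units: 1.5 mm is 0.03, 0.5 mm is 0.01.

>>> {"api": "nudge_tcp", "payload": {"steps": [{"trans":[0,0,0.03],"finger_gap":30},{"trans":[0,0,0.01],"finger_gap":30},{"finger_gap":30},{"finger_gap":30}]}}

```text
clock: 27.95
eef_pos: [431.9, 131.4, 12.3]
tool_rot: [3.141, -0.002, 1.57]
force: [-1.1, -0.8, 7.1]
width: 35.4
gripper_force: 60.6
```

>>> {"api": "nudge_tcp", "payload": {"steps": [{"finger_gap":40},{"finger_gap":44},{"finger_gap":50},{"finger_gap":56},{"finger_gap":60},{"finger_gap":60},{"trans":[0,0,-0.2],"finger_gap":60},{"trans":[0,0,-0.6],"finger_gap":60},{"trans":[0,0,-0.6],"finger_gap":60},{"trans":[0,0,-0.3],"finger_gap":60},{"finger_gap":60},{"finger_gap":60}]}}

```text
clock: 29.15
eef_pos: [431.5, 131.5, 96.6]
tool_rot: [3.141, -0.002, 1.571]
force: [-0.7, 0.2, -0.1]
width: 60.3
gripper_force: 0.0
```

```bash
python3 go.py 575.8 179.7 80 94.7
```

```text
turn [ 0.    -0.002 -0.082] shift [ 36.2 147.8  16.6] width 60.3 t 29.15 az 0.41
```

To row units: 4 mm is 0.08, 30 mm is 0.6, -0.082 rad is -0.82.

>>> {"api": "nudge_tcp", "payload": {"steps": [{"r":[0,0,-0.82],"finger_gap":60},{"trans":[0.08,0.32,0],"finger_gap":60},{"trans":[0.14,0.6,0],"finger_gap":60},{"trans":[0.14,0.6,0],"finger_gap":60},{"trans":[0.14,0.6,0],"finger_gap":60},{"trans":[0.12,0.48,0],"finger_gap":60},{"trans":[0.1,0.36,0],"finger_gap":60},{"trans":[0,0,0.4],"finger_gap":60},{"trans":[0,0,0.4],"finger_gap":60},{"trans":[0,0,0.2],"finger_gap":60},{"finger_gap":60},{"finger_gap":60}]}}

```text
clock: 30.35
eef_pos: [576.2, 178.8, 46.6]
tool_rot: [-3.141, -0.001, 1.652]
force: [0.1, -0.2, 1.0]
width: 60.0
gripper_force: 0.0
```

```bash
python3 go.py 575.8 179.7 4 94.7
```

```text
turn [-0.    -0.001 -0.001] shift [ 0.9 -0.3 42.6] width 60.0 t 30.35 az 0.37
```

Units first: shifts go in shares of 50 mm and turns go in units of 0.1 rad. So 18 mm is 0.36, 12 mm is 0.24.

>>> {"api": "nudge_tcp", "payload": {"steps": [{"trans":[0.02,0,0.36],"finger_gap":60},{"trans":[0,0,0.24],"finger_gap":60},{"trans":[0,0,0.16],"finger_gap":60},{"trans":[0,0,0.06],"finger_gap":60},{"trans":[0,0,0.02],"finger_gap":60},{"finger_gap":54},{"finger_gap":48},{"finger_gap":30},{"finger_gap":30},{"finger_gap":30},{"finger_gap":30},{"finger_gap":30}]}}

```text
clock: 31.55
eef_pos: [576.6, 180.2, 5.6]
tool_rot: [3.14, -0.002, 1.652]
force: [-0.8, 0.3, 6.1]
width: 39.7
gripper_force: 60.9
```

```bash
python3 go.py 575.8 179.7 4 94.7
```

```text
turn [ 0.001 -0.002 -0.001] shift [-0.4 -0.9  1.6] width 39.7 t 31.55 az 0.4
```

>>> {"api": "nudge_tcp", "payload": {"steps": [{"trans":[0,0,-0.2],"finger_gap":30},{"trans":[0,0,-0.4],"finger_gap":30},{"trans":[0,0,-0.4],"finger_gap":30},{"trans":[0,0,-0.3],"finger_gap":30},{"finger_gap":30},{"finger_gap":30}]}}

```text
clock: 32.15
eef_pos: [575.9, 180.4, 69.8]
tool_rot: [3.141, -0.002, 1.653]
force: [-0.3, 0.6, -0.2]
width: 39.6
gripper_force: 60.5
```

```bash
python3 go.py 435.5 214.5 68 177.3
python3 go.py 435.5 214.5 68 -2.7
```

```text
turn [ 1.000e-03 -1.000e-03 -1.442e+00] shift [141.9  27.4   1.8] width 39.6 t 32.15 az 0.34
turn [-1.0e-03 -1.0e-03  1.7e+00] shift [-141.9  -27.4    1.8] width 39.6 t 32.15 az 0.34
```

To row units: -0.14 rad is -1.4.

>>> {"api": "nudge_tcp", "payload": {"steps": [{"r":[0,0,-1.4],"finger_gap":30},{"r":[0,0,-1.4],"finger_gap":30},{"r":[0,0,-1.4],"finger_gap":30},{"r":[0,0,-1.4],"finger_gap":30},{"r":[0,0,-1.4],"finger_gap":30},{"r":[0,0,-1.4],"finger_gap":30},{"r":[0,0,-1.4],"finger_gap":30},{"r":[0,0,-1.4],"finger_gap":30},{"r":[0,0,-1.4],"finger_gap":30},{"r":[0,0,-1.4],"finger_gap":30},{"r":[0,0,-0.42],"finger_gap":30},{"finger_gap":30}]}}

```text
clock: 33.35
eef_pos: [575.6, 179.9, 69.0]
tool_rot: [3.14, -0.001, 3.092]
force: [-0.6, -1.0, -0.3]
width: 39.5
gripper_force: 60.5
```

```bash
python3 go.py 435.5 214.5 68 177.3
```

```text
turn [ 0.001 -0.001 -0.002] shift [141.6  28.    1. ] width 39.5 t 33.35 az 1.39
```

>>> {"api": "nudge_tcp", "payload": {"steps": [{"trans":[0.28,0.06,0],"finger_gap":30},{"trans":[0.48,0.1,0],"finger_gap":30},{"trans":[0.6,0.12,0],"finger_gap":30},{"trans":[0.6,0.12,0],"finger_gap":30},{"trans":[0.48,0.08,0],"finger_gap":30},{"trans":[0.28,0.04,0],"finger_gap":30},{"trans":[0.12,0.02,0],"finger_gap":30},{"trans":[0,0,0.3],"finger_gap":30},{"trans":[0,0,0.2],"finger_gap":30},{"finger_gap":30},{"finger_gap":30}]}}

```text
clock: 34.45
eef_pos: [435.9, 213.5, 44.5]
tool_rot: [3.141, -0.0, 3.093]
force: [0.1, -0.3, 0.3]
width: 39.2
gripper_force: 60.5
```

```bash
python3 go.py 435.5 214.5 9.6 177.3
```

```text
turn [ 0.001 -0.    -0.001] shift [ 0.5  1.  34.9] width 39.2 t 34.45 az 1.31
```

To row units: 14 mm is 0.28, 2 mm is 0.04.

>>> {"api": "nudge_tcp", "payload": {"steps": [{"trans":[0,0.02,0.28],"finger_gap":30},{"trans":[0,0,0.18],"finger_gap":30},{"trans":[0,0,0.1],"finger_gap":30},{"trans":[0,0,0.04],"finger_gap":30},{"finger_gap":30},{"finger_gap":30}]}}

```text
clock: 35.05
eef_pos: [435.8, 214.9, 15.0]
tool_rot: [3.14, 0.0, 3.094]
force: [0.4, 0.6, -1.1]
width: 39.2
gripper_force: 60.5
```

```bash
python3 go.py 435.5 214.5 9.6 177.3
python3 - <<'E'
from h import *
im,d=cams.get_image('side');cv2.imwrite('pics/s4.png',cv2.resize(im[160:280,160:320],None,fx=5,fy=5,interpolation=cv2.INTER_CUBIC))
E
```

```text
turn [ 0.001  0.    -0.   ] shift [ 0.3 -0.4  5.4] width 39.2 t 35.05 az 1.33
```

View pics/s4.png

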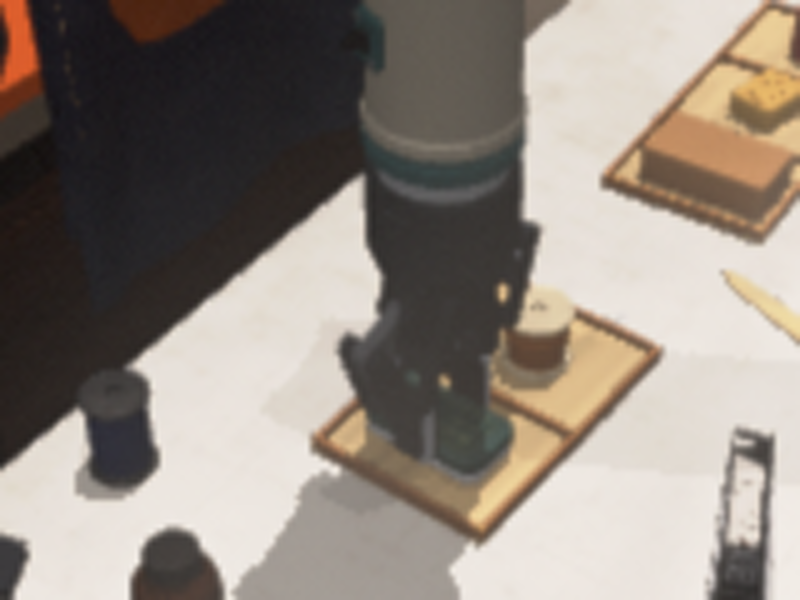

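The spool stands at (538,330). The tin, near (470,440), is just above its compartment with the fingers inside the walls.

To row units: 3 mm is 0.06, 2 mm is 0.04.

>>> {"api": "nudge_tcp", "payload": {"steps": [{"trans":[0,0,0.06],"finger_gap":30},{"trans":[0,0,0.04],"finger_gap":30},{"trans":[0,0,0.01],"finger_gap":30},{"finger_gap":30},{"finger_gap":30}]}}

```text
clock: 35.6
eef_pos: [435.7, 215.0, 9.6]
tool_rot: [3.14, 0.0, 3.094]
force: [-0.8, -0.0, 5.2]
width: 39.3
gripper_force: 61.1
```

>>> {"api": "nudge_tcp", "payload": {"steps": [{"finger_gap":43},{"finger_gap":46},{"finger_gap":46},{"finger_gap":46},{"trans":[0,0,-0.12],"finger_gap":46},{"trans":[0,0,-0.3],"finger_gap":46},{"trans":[0,0,-0.6],"finger_gap":46},{"trans":[0,0,-0.8],"finger_gap":46},{"trans":[0,0,-0.8],"finger_gap":46},{"trans":[0,0,-0.8],"finger_gap":46},{"finger_gap":46}]}}

```text
clock: 36.7
eef_pos: [438.5, 215.9, 185.3]
tool_rot: [3.135, 0.008, 3.094]
force: [0.9, 1.6, -0.1]
width: 45.8
gripper_force: 0.0
```

>>> {"api": "nudge_tcp", "payload": {"steps": [{"trans":[0,-0.5,0],"finger_gap":46},{"trans":[0,-0.8,0],"finger_gap":46},{"trans":[0,-0.8,0],"finger_gap":46},{"trans":[0,-0.8,0],"finger_gap":46},{"trans":[0,-0.7,0],"finger_gap":46},{"trans":[0,-0.4,0],"finger_gap":46},{"finger_gap":46},{"finger_gap":46}]}}

```text
clock: 37.5
eef_pos: [425.9, 15.1, 179.9]
tool_rot: [3.14, -0.0, 3.093]
force: [0.4, 0.5, -0.2]
width: 45.6
gripper_force: 0.0
```

```bash
python3 - <<'E'
from m import *
np.set_printoptions(precision=1,suppress=True)
out=[]
for c in('top','side'):
    im,d=cams.get_image(c);out.append(im[150:270,110:410] if c=='top' else cv2.resize(im[120:280,170:360],(356,300)))
    C=cloud(c,d)
    for n,x,y,w,cx,cy,yaw in (('bottle',435.6,-243.5,30,433,-159.5,1.75),('wax',433,-159.5,36,433,-159.5,1.75),('block',430.4,-75.5,36,433,-159.5,1.75),('spool',431.5,130.5,30,433.5,172.3,-2.7),('tin',435.5,214.5,36,433.5,172.3,-2.7)):
        P=C.reshape(-1,3);P=P[(abs(P[:,0]-x)<55)&(abs(P[:,1]-y)<w)&(P[:,2]>13)&(P[:,2]<70)]
        if len(P)<10: print(n,c,len(P));continue
        r=cv2.minAreaRect(P[:,:2].astype(np.float32));a=np.radians(yaw);dx,dy=np.array(r[0])-[cx,cy]
        print(n,c,'tray xy',np.round([np.cos(a)*dx+np.sin(a)*dy,-np.sin(a)*dx+np.cos(a)*dy],1),np.round(r[1],1),round(r[2]-yaw,1),'z',np.percentile(P[:,2],[50,95]),len(P))
t=cv2.resize(out[0],(750,300),interpolation=cv2.INTER_CUBIC);s=np.zeros_like(t);s[:,:356]=out[1];cv2.imwrite('pics/f.png',np.vstack([t,s]))
E
```

```text
bottle top tray xy [  1.3 -83.2] [113.1  30.8] 8.3 z [42.1 56.7] 150
wax top tray xy [-1.1 -2.2] [ 46.8 117.7] 76.4 z [23.6 27.1] 230
block top tray xy [-11.8  65.1] [ 6.  65.5] 88.0 z [29.2 32.7] 51
spool top tray xy [  0.3 -40.7] [ 50.1 107.5] 89.0 z [39.4 43.2] 191
tin top tray xy [ 0.8 39.6] [ 50.3 107.6] 90.3 z [19.4 23.1] 440
bottle side tray xy [ -1.1 -78.4] [28.9 26.8] 62.6 z [37.2 55.5] 112
wax side tray xy [-0.3  0.2] [48.3 34.4] 75.2 z [22.2 25. ] 112
block side tray xy [-4.4 88. ] [86.1 51.3] 0.5 z [28.5 30.9] 356
spool side tray xy [ 18.3 -44.4] [39.8 72.3] 82.2 z [38.  40.7] 192
tin side tray xy [ 3.  45.2] [42.5 74.8] 88.9 z [18.6 20.7] 347
```

View pics/f.png

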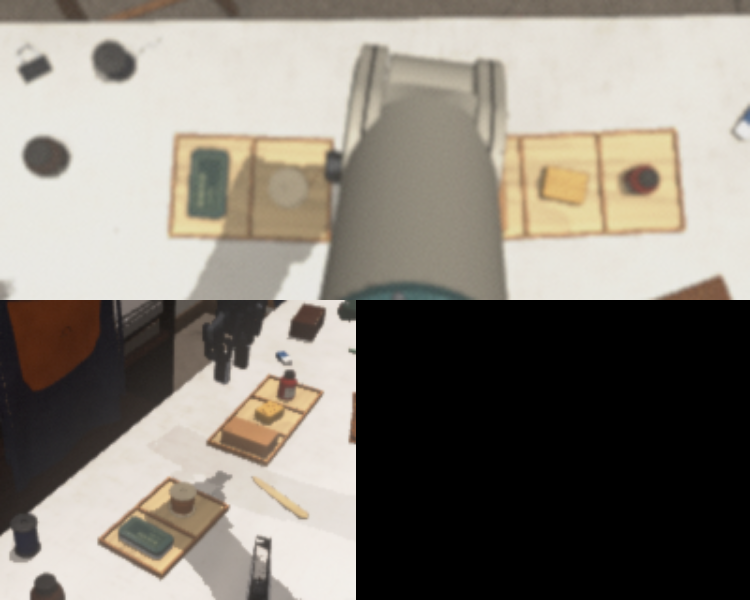

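In both views, all five things sit flat and central: tin at (208,183), spool (288,185), wax (564,184) and bottle (639,180), with the block visible in the side view at (250,435). Their tops are 4 mm higher than they were on the bench, matching the tray floor. The tall spool and large bottle have not moved.

```bash
python3 -c "
from cell import ctrl;print(ctrl.finish_job())"
```

```text
the job is handed in; nothing more can be done
None
```

Both kits are made up and the job is handed in: all five things measured flat and within about 5 mm of their compartment centres at the last look, with the tall spool and large bottle left where they stood; no verdict was returned.

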